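# Brace the storage jar and unscrew its tight cap

## Task

The cap of the square stoneware jar is screwed on too tight to open freehand: set the closed jar upright and fully down in the square recess of the wooden bracing block, then unscrew the cap counter-clockwise, a little less than a quarter turn, and stop turning once the thread lets go. Lift the cap straight up and finish still holding it level in the gripper, about two centimetres above its closed position and over the jar, which stays seated in the block; leave the other things where they are.

Things in the scene. Friction and masses are not known exactly. Their poses are not given: they have to be found in the camera images.
- jar: White stoneware storage jar, 350 g: square body 62 x 62 mm, rounded edges, shoulder at 70 mm height, round neck 42 mm across up to 96 mm. Origin at the centre of its underside, z up, x and y square to its side faces (any quarter turn fits the recess alike). It stands on the sideboard at the start, closed; closed, it may be carried by its cap.
- cap: Round ribbed steel twist cap of that jar, 60 mm across, 25 mm high, 120 g. Origin at the centre of its lower edge, z up. Closed, its origin is 78 mm above the jar's origin on the jar's axis (top at 103 mm). A springy seal (about 15 N) keeps it tight: turning takes about 0.2 to 0.3 N m, more than the free jar can resist; held in the thread it cannot be pulled off.
- cap_lug (a point): One of the two inner lugs that hold the cap in the thread, on the cap's +x side, 25 mm from its axis, at its lower edge (hidden; the other is oppopoint). Closed, the cap's x axis stands 62 to 80 degrees counter-clockwise (from above) of the jar's x axis. Turned counter-clockwise the cap rises 1.5 mm; at about 120 degrees the lugs are free and it lifts straight off; at 165 they meet a stop.
- jar_rim (a point): Centre of the jar's rim, 96 mm above its underside, axes as the jar's. The cap comes free after 40 to 60 degrees of turn relative to the jar and meets the stop after 85 to 103; the jar itself can give about 5 degrees in the recess, so a turn of 70 to 75 degrees always frees it.
- stand: Wooden bracing block, 118 x 118 mm, 45 mm high, fixed to the sideboard, with a square recess 66 x 66 mm, 32 mm deep, its mouth bevelled by 4 mm, sides parallel to the block's. Origin at the centre of its underside, x and y along its sides, z up. It stands in the left half of the sideboard; block and jar may be either way round.
- stand_seat (a point): Centre of the recess's floor, 13 mm above the sideboard; the seated jar's origin lies here. Axes as the block's.
- jar_1: Bystander: glass jar with a yellow lid, 62 x 62 x 82 mm, origin under its centre. Leave alone.
- spice_jar_1: Bystander: round spice jar with a dark lid, 41 mm across, 105 mm high, origin under its centre. Leave alone.
- mill_2: Bystander: small glass salt shaker with a grey top, 44 mm across, 90 mm high, origin under its centre. Leave alone.
- kitchen_timer: Bystander: round wind-up timer, 61 mm across, 52 mm high, origin under its centre. Leave alone. Behind it a row of books up to 285 mm high stands on the sideboard, right of the work (about x 0.46 to 0.66, y -0.07 to -0.34): pass over or in front of it on the way from the start.

How it is judged:
By the outcome, as a careful person would: the job done as asked, in the order asked, and still so for the second after the job is handed in, while the arm keeps its last pose, push and grip.
It also fails if it takes over 48 s, if anything falls off the work surface, if the arm or the gripper's body presses on something with over 40 N, if the wrist force passes 120 N, or if a joint passes its speed limit or range.

## Robot

A 6-joint arm with a two-finger parallel gripper is mounted at the origin on a cart in front of the work surface, level with it; the furniture and walls round the work are solid. World frame = base frame: x ahead of the robot, y to its left, z up, the work surface at z = 0. Lengths are in m, angles in rad, forces in N, time in s.
With the tool pointing down it reaches from about 0.375 to 0.9 m from the base axis. Payload 3.1 kg.
Tool frame: the origin (TCP) lies midway between the tips of the shut fingers; the grasp point (between the pads) lies robot.grip_depth behind it (robot.grip_depth is the distance from the TCP to the grasp point, in m); z points along the fingers, y is the line along which they close (so a half turn about z gives the same grasp; the last joint's range is limited). The gripper opens to 87 mm and grips with 3 to 60 N. Pads are 19 mm wide; open, the fingers measure 117 mm over their backs; the gripper's body (75 mm by 190 mm) begins 51 mm behind the grasp point.
Start: joints at [-0.178, 0.527, 1.433, -0, 1.181, -0.178], TCP at [0.625, 0, 0.2] pointing down, gripper open.
Joint ranges: [-3.08, 3.08], [-0.75, 2.2], [0.22, 2.44], [-1.43, 4.57], [0, 2.65], [-2.85, 2.85]. Speed limits (rad/s): [2.79, 2.79, 3.14, 3.14, 3.14, 3.14].

## Interface

Orientations are given as a unit quaternion [x, y, z, w].
In Python, from rig import robot, optics gives the robot as it stands (robot), with the cameras (optics).
- The arm moves only by the tool step_hand, called by a JSON object that holds its "api" and its "payload", one argument or row to a line. Schema: {"type":"object","properties":{"plan":{"type":"array","items":{"type":"array","prefixItems":[{"type":"array","items":{"type":"number"},"minItems":3,"maxItems":3},{"type":"number"}],"minItems":2,"maxItems":2},"minItems":1,"maxItems":20},"finger_gap":{"type":"number"},"grip_force":{"type":"number"},"only":{"type":"string"},"quiet":{"type":"boolean"},"lines":{"type":"string"}},"required":["plan"],"additionalProperties":false}. plan is a list of rows, 1 to 20 of them, each written [[dx, dy, dz], turn]: dx, dy, dz in m, then a turn about the tool's z in rad; each row shifts and turns the commanded pose from where the row before left it, along the tool's axes as they then stand; what a row does not reach is not made up. A row lasts 1/12 s, in which the tool goes at most 0.0417 m and 0.125 rad, less where a joint would pass 70% of its speed; a pose out of reach is approached as far as the arm can. finger_gap is the finger opening in m, set as the call begins (left out keeps the last). The fingers move at their own pace and stop on an object; grip_force is the grip in N (left out, the last holds). Time passes only in rows, so rows that do not move let the fingers close. The tool returns the time, the measured TCP pose, the force, the opening and the grip force at its end. only (a regular expression) keeps the lines of the reply that match it, lines (a string "A,B") keeps lines A to B, and quiet returns only ok. Input that does not fit is refused with a message, and nothing moves.
- robot.get_obs(): the state, without advancing time (a new reading comes with each control period).
- optics.camera(name): name is "scene" or "side" or "wrist"; returns a dict with "img" (384x512x3 uint8, red, green, blue), "fx", "fy", "cx", "cy" (pixels), "xyz" and "attitude" of the camera in the world. Camera axes: x right, y down, z forward; pixel columns grow to the right and rows downward; lengths in m; the calibration is good to about 2 mm. A picture is of the moment at which its call begins. There is no depth.
- robot.hand_in(): hands the job in; it is judged then, once.
The state is a dict: "time": time; "q": joint angles; "joint_velocities": joint speeds; "joint_torque": joint torques, N m; "position": TCP position; "tool_rot": TCP orientation; "ft_force": force on the tool from outside, world axes, zero at the start; "moment": the same for the moment, N m; "grip_width": finger opening in m; "grip_force": force on a finger pad.
Only numpy, scipy, OpenCV 4.12 (cv2) and the standard library are available. Lean on these libraries where they do the work, as an engineer would, in place of code of your own. Each camera call takes 0.05 s, during which the arm holds its last target. There are 200 camera calls.

## Working session

There is one attempt and no reset: what is moved stays moved. The work goes in short steps, Python scripts to look and compute and a tool call to move; the robot and the scene stay as the last step left them, time stands still between calls to the robot, and variables do not carry over. Pictures are saved under pics/ and viewed, at most 10 in all, crops included, and the job is handed in when it is done.

```bash
ls; mkdir -p pics; python3 - <<'E'
from rig import robot, optics
import cv2,json
o=robot.get_obs();print(o['time'],o['position'],o['tool_rot'],robot.grip_depth)
ims=[]
for n in ["scene","side"]:
    c=optics.camera(n);cv2.imwrite(f'pics/{n}0.png',c['img'][...,::-1])
    print(n,{k:c[k] for k in c if k!='img'})
E
```

```text
pics
rig.py
0.0 [6.24215772e-01 1.71425601e-04 1.99456853e-01] [ 7.07118722e-01  7.07093987e-01 -6.17196862e-04 -9.08394750e-04] 0.0187
scene {'fx': 353.22713073997903, 'fy': 353.22713073997903, 'cx': 253.52644690665844, 'cy': 187.41069723186305, 'xyz': array([ 0.00236752, -0.28406656,  0.66985606]), 'attitude': array([ 0.82379959, -0.39984657,  0.18659294, -0.35589328])}
side {'fx': 469.7372801564083, 'fy': 469.7372801564083, 'cx': 254.25175473357862, 'cy': 195.27569901391752, 'xyz': array([0.1573203 , 0.54465264, 0.82087619]), 'attitude': array([-0.31279709,  0.88958726, -0.3126108 ,  0.11431085])}
```

View pics/scene0.png

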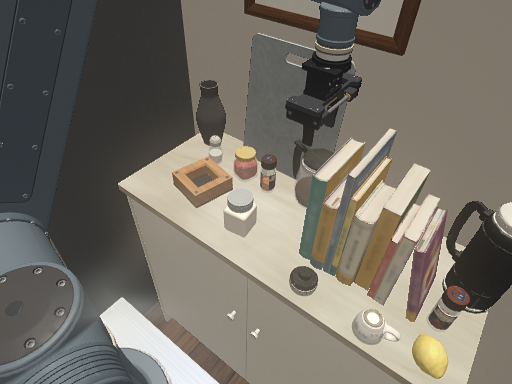

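View pics/side0.png

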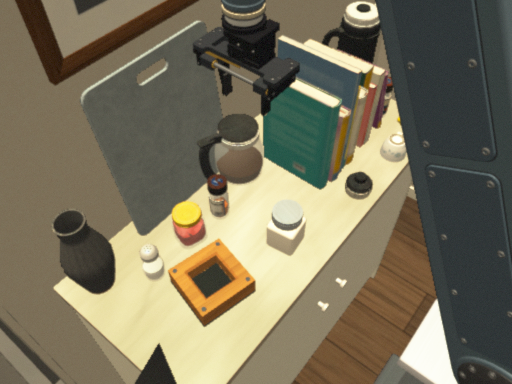

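The scene view shows the closed jar at about (240,212) with its cap at (240,200), and the block at (202,182). In the side view the jar is at (286,230) with its cap at (287,214), and the block is at (212,281). Jar_1, the shaker and the spice jar stand behind the block.

```bash
cat > h.py <<'E'
import numpy as np,cv2
from scipy.spatial.transform import Rotation as R
def ray(c,uv):
    uv=np.atleast_2d(np.asarray(uv,float))
    d=np.c_[(uv[:,0]-c['cx'])/c['fx'],(uv[:,1]-c['cy'])/c['fy'],np.ones(len(uv))]
    return R.from_quat(c['attitude']).apply(d)
def plane(c,uv,z):
    d=ray(c,uv); p=np.asarray(c['xyz']); return p+d*((z-p[2])/d[:,2])[:,None]
def proj(c,P):
    q=R.from_quat(c['attitude']).inv().apply(np.atleast_2d(P)-c['xyz'])
    return np.c_[q[:,0]/q[:,2]*c['fx']+c['cx'],q[:,1]/q[:,2]*c['fy']+c['cy']]
E
python3 - <<'E'
from rig import robot, optics
import cv2,pickle,numpy as np
C={n:optics.camera(n) for n in ["scene","side"]};pickle.dump(C,open('c0.pkl','wb'))
a=C['scene']['img'][150:240,165:265];b=C['side']['img'][195:325,160:310]
a=cv2.resize(a,None,fx=4,fy=4,interpolation=cv2.INTER_CUBIC);b=cv2.resize(b,None,fx=4*100/150,fy=4*100/150,interpolation=cv2.INTER_CUBIC)
o=np.zeros((360,800,3),np.uint8);o[:360,:400]=a;o[:b.shape[0],400:]=b[:360]
cv2.imwrite('pics/crop.png',o[...,::-1])
E
```

```text
(no output)
```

View pics/crop.png

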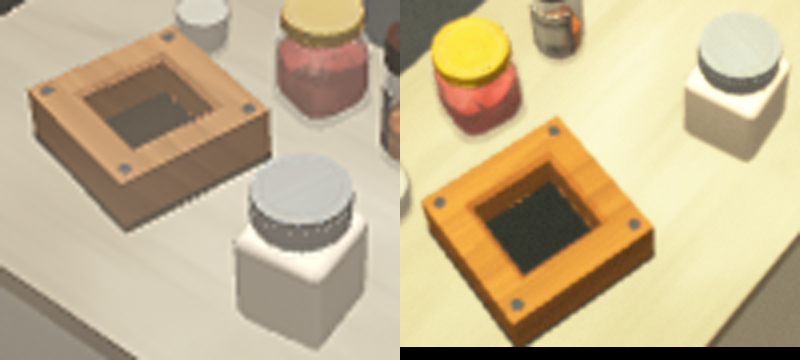

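The crop shows the block's top face with four corner screws, the jar's lower corners and the cap's top ellipse in both views. I can triangulate the block and jar from these.

```bash
python3 - <<'E'
import pickle,numpy as np,cv2
from h import *
C=pickle.load(open('c0.pkl','rb'))
T={'scene':(np.array([165,150]),4),'side':(np.array([160,195]),800/300)}
def un(n,p): o,s=T[n]; return o+(np.array(p,float)+.5)/s-.5
cor={'scene':[(28,92),(163,30),(270,118),(122,185)],'side':[(22,206),(157,118),(255,240),(120,330)]}
scr={'scene':[(47,91),(168,36),(250,108),(125,168)],'side':[(39,202),(155,130),(234,224),(116,304)]}
jb={'scene':[(238,286),(315,347),(365,300)],'side':[(285,120),(350,158)]}
for n in C:
    for nm,D in (('cor',cor),('scr',scr)):
        P=plane(C[n],un(n,D[n]),.045)[:,:2]
        e=np.roll(P,-1,0)-P
        print(n,nm,P.mean(0).round(4),np.linalg.norm(e,axis=1).round(4),(np.degrees(np.arctan2(e[:,1],e[:,0]))%90).round(1))
    P=plane(C[n],un(n,jb[n]),0)[:,:2];e=np.diff(P,axis=0);print('jarbase',P.round(4).tolist(),np.linalg.norm(e,axis=1),np.degrees(np.arctan2(e[:,1],e[:,0]))%90)
# cap top ellipse
ce={'scene':(300,190,52,36),'side':(340,47,40,35)}
for n in C: print('cap',n,plane(C[n],un(n,ce[n][:2]),.103).round(4))
E
```

```text
scene cor [0.4969 0.258 ] [0.1103 0.1235 0.1125 0.1161] [77.7 78.5 74.  77.5]
scene scr [0.5014 0.2605] [0.0985 0.0991 0.0979 0.0971] [77.2 76.9 76.  77.2]
jarbase [[0.4414, 0.1293], [0.4333, 0.0602], [0.4825, 0.0595]] [0.0695511  0.04916693] [83.31026188 89.15121485]
side cor [0.4939 0.2636] [0.1175 0.1243 0.1104 0.1195] [77.7 74.6 75.3 77.9]
side scr [0.4991 0.2603] [0.0991 0.0976 0.0983 0.0979] [76.1 75.9 76.2 76.5]
jarbase [[0.4832, 0.1101], [0.4231, 0.1065]] [0.06025042] [3.48182761]
cap scene [[0.4518 0.0866 0.103 ]]
cap side [[0.4499 0.091  0.103 ]]
```

{"api": "step_hand", "payload": {
  "plan": [
    [[0.0148,-0.0288,0],0],
    [[0.0148,-0.0288,0],0],
    [[0.0148,-0.0288,0],0],
    [[0.0148,-0.0288,0],0],
    [[0.0148,-0.0288,0],0],
    [[0.0148,-0.0288,0],0],
    [[0,0,0],0],
    [[0,0,0],0]
  ],
  "finger_gap": 0.087
}}

```text
time: 0.87
position: [0.4505, 0.0896, 0.2006]
tool_rot: [0.706, 0.708, -0.0, -0.0]
ft_force: [0.2, 0.2, 0.2]
grip_width: 0.0868
grip_force: 0.0
```

```bash
python3 - <<'E'
from rig import robot, optics
import cv2,pickle,numpy as np
from h import *
c=optics.camera('wrist');pickle.dump(c,open('w1.pkl','wb'));cv2.imwrite('pics/w1.png',cv2.resize(c['img'],(768,576))[...,::-1])
print(c['xyz'],robot.get_obs()['q'],plane(c,[[255,191]],0))
print('expected',proj(c,[[.451,.089,.103],[.451,.089,0],[.5,.26,.045]]))
E
```

```text
[0.45128049 0.15617313 0.38382442] [-4.87483730e-02  3.06992998e-01  1.82965996e+00 -1.79258168e-04
  1.00331629e+00 -4.95059708e-02] [[0.44687506 0.05057234 0.        ]]
expected [[258.01838491 180.9750308 ]
 [258.11756096 162.61822546]
 [306.46954986   4.16103919]]
```

View pics/w1.png

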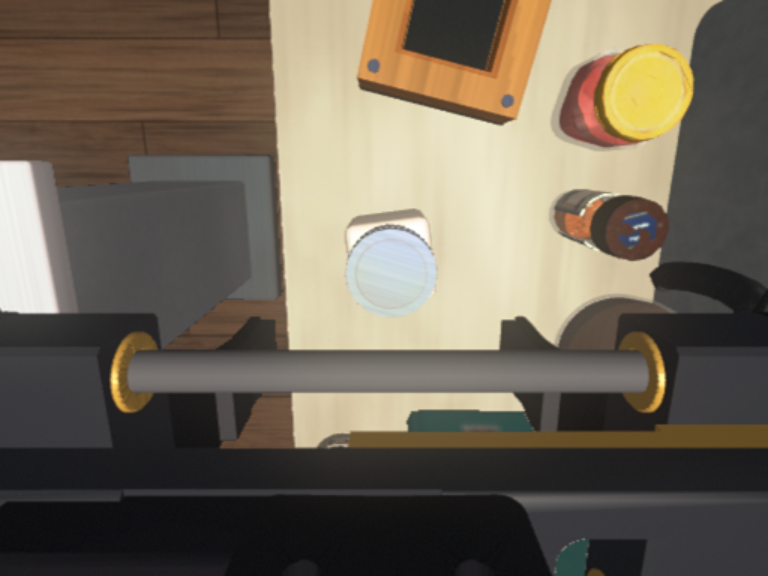

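The wrist view shows the cap centred near (392,270) in the enlarged picture. The jar's far base edge runs from (350,221) to (425,211), and the block's near side is at the top.

```bash
python3 - <<'E'
import pickle,numpy as np,cv2
from h import *
c=pickle.load(open('w1.pkl','rb'));C=pickle.load(open('c0.pkl','rb'))
print('cap wrist',plane(c,[[392/1.5-.2,270/1.5-.2]],.103),plane(c,[[374/1.5,66/1.5],[508/1.5,101/1.5]],.045))
a=c['img'][130:220,220:300]
# edge gradient: per column strongest vertical change rows 130..155
g=cv2.GaussianBlur(cv2.cvtColor(c['img'],cv2.COLOR_RGB2GRAY),(0,0),.8).astype(float)
o=np.zeros((600,800,3),np.uint8);o[:]=cv2.resize(c['img'][130:190,220:300],(800,600),interpolation=cv2.INTER_CUBIC)
print(robot if 0 else '')
b=C['scene']['img'][195:240,215:265];b=cv2.resize(b,(400,360),interpolation=cv2.INTER_CUBIC)
s=C['side']['img'][195:260,260:310];s=cv2.resize(s,(400,520),interpolation=cv2.INTER_CUBIC)
o2=np.zeros((600,800,3),np.uint8);o2[:300,:400]=cv2.resize(o,(400,300));o2[300:570,:300]=cv2.resize(b,(300,270));o2[:520,400:]=s
cv2.imwrite('pics/j.png',o2[...,::-1])
E
```

```text
cap wrist [[0.45401763 0.09017498 0.103     ]] [[0.44168286 0.22266333 0.045     ]
 [0.53682957 0.19986439 0.045     ]]
```

View pics/j.png

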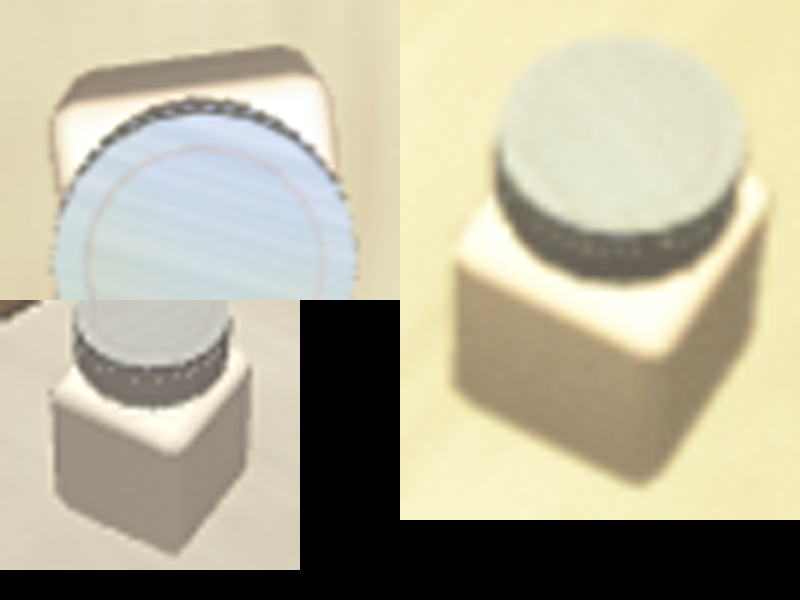

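Straight runs of the jar's base edges are visible in all three panels: wrist (95,70)–(275,46), side (60,397)–(230,482) and scene (65,500)–(165,552).

```bash
python3 - <<'E'
import pickle,numpy as np
from h import *
c=pickle.load(open('w1.pkl','rb'));C=pickle.load(open('c0.pkl','rb'))
def f(n,cam,off,s,p,z):
    uv=np.array(off)+(np.array(p,float)+.5)/s-.5
    P=plane(cam,uv,z)[:,:2];e=P[1]-P[0];print(n,P.round(4).tolist(),'yaw',(np.degrees(np.arctan2(e[1],e[0]))+45)%90-45)
f('w base',c,(220,130),5,[(95,70),(275,46)],0.002)
f('w should',c,(220,130),5,[(75,104),(312,76)],0.068)
f('s base',C['side'],(260,195),8,[(60,397),(230,482)],0.002)
f('s base2',C['side'],(260,195),8,[(250,480),(350,350)],0.002)
f('s sh',C['side'],(260,195),8,[(58,262),(240,358)],0.066)
f('sc base',C['scene'],(215,195),6,[(65,200),(165,252)],0.002)
f('sc base2',C['scene'],(215,195),6,[(180,252),(240,175)],0.002)
f('w sides',c,(0,0),1.5,[(361,83),(515,122)],.045)
print(plane(c,np.array([[580,130],[573,225]])/1.5,0))
E
```

```text
w base [[0.426, 0.1139], [0.4719, 0.1201]] yaw 7.62456997020945
w should [[0.426, 0.114], [0.4763, 0.12]] yaw 6.810139161839288
s base [[0.4748, 0.1193], [0.4254, 0.1125]] yaw 7.778858764665642
s base2 [[0.4218, 0.1089], [0.4247, 0.0607]] yaw 3.5078922117265563
s sh [[0.4744, 0.122], [0.4231, 0.1169]] yaw 5.6829966545003
sc base [[0.4251, 0.1108], [0.4296, 0.0612]] yaw 5.099249770663221
sc base2 [[0.4333, 0.0565], [0.4813, 0.0628]] yaw 7.438472272233902
w sides [[0.4323, 0.2118], [0.5426, 0.1859]] yaw -13.207276252394806
[[0.60857585 0.18351487 0.        ]
 [0.61096105 0.10570923 0.        ]]
```

{"api": "step_hand", "payload": {
  "plan": [
    [[-0.0006,0.0015,0.03],0],
    [[0,0,0.03],0],
    [[0,0,0.03],0],
    [[0,0,0.02],0],
    [[0,0,0.016],0],
    [[0,0,0],0],
    [[0,0,0],0],
    [[0,0,0],0]
  ]
}}

```text
time: 1.58
position: [0.4554, 0.0878, 0.0749]
tool_rot: [0.707, 0.707, 0.001, 0.001]
ft_force: [0.2, -0.4, 0.5]
grip_width: 0.0872
grip_force: 0.0
```

{"api": "step_hand", "payload": {
  "plan": [
    [[0,0,0],0],
    [[0,0,0],0],
    [[0,0,0],0],
    [[0,0,0],0],
    [[0,0,0],0],
    [[0,0,0],0],
    [[0,0,0],0],
    [[0,0,0],0]
  ],
  "finger_gap": 0.03,
  "grip_force": 50
}}

```text
time: 2.25
position: [0.4529, 0.0883, 0.0746]
tool_rot: [0.707, 0.707, -0.0, -0.0]
ft_force: [-3.1, -0.3, 5.3]
grip_width: 0.058
grip_force: 50.0
```

{"api": "step_hand", "payload": {
  "plan": [
    [[0,0,-0.015],0],
    [[0,0,-0.025],0],
    [[0,0,-0.025],0],
    [[0,0,-0.015],0.05],
    [[0,0,0],0.1],
    [[0,0,0],0.1],
    [[0,0,0],0.1],
    [[0,0,0],0],
    [[0,0,0],0],
    [[0,0,0],0]
  ]
}}

```text
time: 3.08
position: [0.4533, 0.0883, 0.1539]
tool_rot: [0.819, 0.574, -0.0, -0.0]
ft_force: [0.0, -0.2, -4.5]
grip_width: 0.0581
grip_force: 50.0
```

```bash
python3 - <<'E'
from rig import robot, optics
import numpy as np
from h import *
M=R.from_quat(robot.get_obs()['tool_rot']);p=robot.get_obs()['position']
print(M.as_matrix().round(4)); print('to block',M.inv().apply(np.array([.5005,.260,p[2]])-p),robot.get_obs()['q'])
E
```

```text
[[ 3.409e-01  9.401e-01 -1.100e-03]
 [ 9.401e-01 -3.409e-01  1.000e-04]
 [-3.000e-04 -1.100e-03 -1.000e+00]]
to block [ 1.77541595e-01 -1.41632527e-02 -3.76456706e-05] [-5.04491887e-02  3.83749795e-01  1.87995351e+00  4.43704542e-05
  8.79021823e-01  2.97398083e-01]
```

{"api": "step_hand", "payload": {
  "plan": [
    [[0.02,-0.0016,0],0],
    [[0.032,-0.0026,0],0],
    [[0.036,-0.0029,0],0],
    [[0.036,-0.0029,0],0],
    [[0.0325,-0.0026,0],0],
    [[0.021,-0.0016,0],0],
    [[0,0,0],0],
    [[0,0,0],0],
    [[0,0,0],0],
    [[0,0,0],0]
  ]
}}

```text
time: 3.92
position: [0.5003, 0.2587, 0.1539]
tool_rot: [0.82, 0.573, -0.001, -0.0]
ft_force: [0.8, 0.3, -5.5]
grip_width: 0.0574
grip_force: 50.0
```

```bash
python3 - <<'E'
from rig import robot, optics
import cv2,pickle,numpy as np
C={n:optics.camera(n) for n in ["scene","side"]};pickle.dump(C,open('c1.pkl','wb'))
o=robot.get_obs();print(o['position'],o['ft_force'])
a=C['scene']['img'][120:215,160:260];b=C['side']['img'][180:330,155:265]
o=np.zeros((600,800,3),np.uint8);o[:380,:400]=cv2.resize(a,(400,380),interpolation=cv2.INTER_CUBIC);o[:545,400:]=cv2.resize(b,(400,545),interpolation=cv2.INTER_CUBIC)
cv2.imwrite('pics/c1.png',o[...,::-1])
E
```

```text
[0.50081513 0.2586994  0.15426214] [ 0.04387622 -0.87829462 -5.29162445]
```

View pics/c1.png

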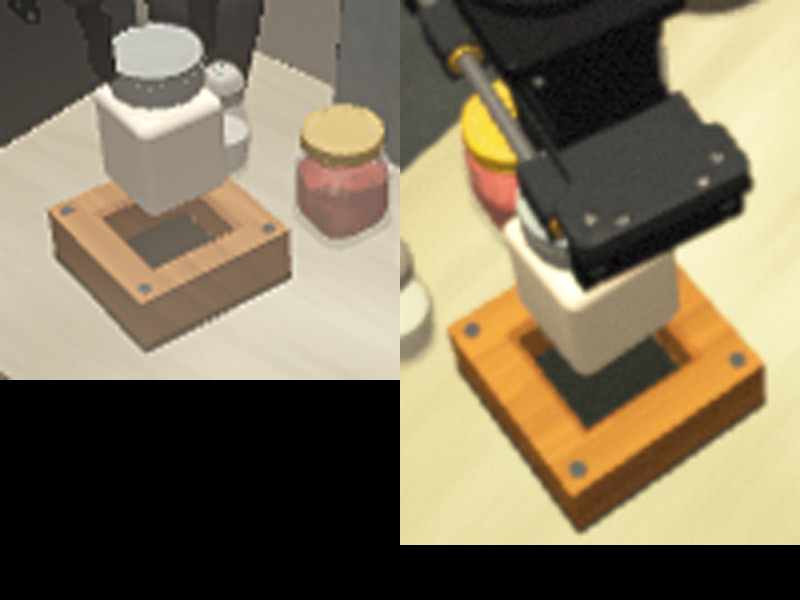

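The jar hangs level over the recess. Its lowest corner is at (155,211) in the scene panel and (185,371) in the side panel, and the sides look parallel to the block.

```bash
python3 - <<'E'
import pickle,numpy as np
from h import *
C=pickle.load(open('c1.pkl','rb'))
def pts(cam,off,s,p,z): return plane(cam,np.array(off)+(np.array(p,float)+.5)/s-.5,z)[:,:2]
def f(n,*a):
    P=pts(*a);e=P[1]-P[0];print(n,P.round(4).tolist(),'yaw',round((np.degrees(np.arctan2(e[1],e[0]))+45)%90-45,1))
sc=(C['scene'],(160,120),4);sd=(C['side'],(155,180),400/110)
for z in (.0815,):
    f('sc1',*sc,[(110,180),(140,203)],z);f('sc2',*sc,[(168,210),(216,187)],z)
    f('sd1',*sd,[(132,318),(170,362)],z);f('sd2',*sd,[(200,368),(275,308)],z)
f('sc sh',*sc,[(105,98),(150,127)],.147);f('sc sh2',*sc,[(165,127),(215,103)],.147)
print('cap',pts(*sc,[(158,52)],.1825))
print('blk sc',pts(*sc,[(68,211),(269,229),(145,288)],.045).round(4).tolist(),'sd',pts(*sd,[(72,330),(338,360),(178,469)],.045).round(4).tolist())
E
```

```text
sc1 [[0.4768, 0.2854], [0.4724, 0.2536]] yaw -7.9
sc2 [[0.4787, 0.2348], [0.5154, 0.2267]] yaw -12.4
sd1 [[0.5211, 0.2848], [0.4896, 0.291]] yaw -11.1
sd2 [[0.476, 0.2843], [0.4694, 0.2362]] yaw -7.8
sc sh [[0.4795, 0.2828], [0.4756, 0.24]] yaw -5.1
sc sh2 [[0.4814, 0.233], [0.5191, 0.2263]] yaw -10.1
cap [[0.50099474 0.25388909]]
blk sc [[0.4647, 0.3187], [0.5367, 0.2007], [0.4429, 0.2245]] sd [[0.5584, 0.2965], [0.4398, 0.224], [0.4629, 0.3191]]
```

{"api": "step_hand", "payload": {
  "plan": [
    [[0.001,-0.002,0.01],0.035],
    [[0,0,0.015],0],
    [[0,0,0.008],0],
    [[0,0,0.003],0],
    [[0,0,0.003],0],
    [[0,0,0],0]
  ]
}}

```text
time: 4.52
position: [0.4997, 0.2611, 0.1152]
tool_rot: [0.829, 0.559, -0.0, -0.0]
ft_force: [0.6, 0.9, -5.5]
grip_width: 0.0578
grip_force: 50.0
```

{"api": "step_hand", "payload": {
  "plan": [
    [[0,0,0.003],0],
    [[0,0,0.003],0],
    [[0,0,0],0]
  ]
}}

```text
time: 4.77
position: [0.4995, 0.2614, 0.1092]
tool_rot: [0.829, 0.559, -0.0, -0.0]
ft_force: [0.1, -0.4, -4.8]
grip_width: 0.0581
grip_force: 50.0
```

Bottom is about 10 mm below the mouth with no contact force, so I'll keep lowering.

{"api": "step_hand", "payload": {
  "plan": [
    [[0,0,0.004],0],
    [[0,0,0.004],0],
    [[0,0,0.004],0],
    [[0,0,0.004],0],
    [[0,0,0.003],0],
    [[0,0,0],0]
  ]
}}

```text
time: 5.27
position: [0.4991, 0.2613, 0.0895]
tool_rot: [0.829, 0.559, -0.001, -0.0]
ft_force: [-0.2, 0.1, -5.2]
grip_width: 0.0578
grip_force: 50.0
```

{"api": "step_hand", "payload": {
  "plan": [
    [[0,0,0.0015],0],
    [[0,0,0.0015],0],
    [[0,0,0],0],
    [[0,0,0],0]
  ]
}}

```text
time: 5.6
position: [0.4999, 0.2618, 0.0879]
tool_rot: [0.829, 0.559, 0.0, 0.0]
ft_force: [-0.8, 1.2, -1.3]
grip_width: 0.0576
grip_force: 50.0
```

{"api": "step_hand", "payload": {
  "plan": [
    [[0,0,0.001],0],
    [[0,0,0.001],0],
    [[0,0,0],0],
    [[0,0,0],0]
  ],
  "grip_force": 60
}}

```text
time: 5.93
position: [0.5, 0.262, 0.0875]
tool_rot: [0.829, 0.559, 0.001, 0.0]
ft_force: [-2.7, 0.3, 9.7]
grip_width: 0.0577
grip_force: 60.0
```

```bash
python3 -c "
from rig import robot, optics
o=robot.get_obs();print(o['position'],o['ft_force'],o['moment'],o['q'])"
```

```text
[0.50002125 0.26195397 0.08751132] [-2.72546707  0.25418154  9.74146607] [ 0.12401846  0.7080348  -0.0477606 ] [2.84390336e-01 6.02164821e-01 1.68700372e+00 5.68202832e-04
 8.50690129e-01 6.68976705e-01]
```

```bash
m(){ python3 -c "
from rig import robot, optics
o=robot.get_obs();print('M',o['moment'],o['q'][5])"; }
```

{"api": "step_hand", "payload": {
  "plan": [
    [[0,0,0],-0.05],
    [[0,0,0],-0.05],
    [[0,0,0],-0.05],
    [[0,0,0],-0.05]
  ]
}}

```text
time: 6.27
position: [0.5008, 0.2618, 0.0877]
tool_rot: [0.769, 0.639, 0.002, 0.001]
ft_force: [-2.2, 0.4, 8.8]
grip_width: 0.058
grip_force: 60.0
```

```bash
m
```

```text
M [-0.0541275   0.46567358 -0.13480293] 0.46714560400287297
```

{"api": "step_hand", "payload": {
  "plan": [
    [[0,0,-0.0002],-0.06],
    [[0,0,-0.0002],-0.06],
    [[0,0,-0.0002],-0.06],
    [[0,0,-0.0002],-0.06],
    [[0,0,-0.0002],-0.06]
  ]
}}

```text
time: 6.68
position: [0.5007, 0.2618, 0.0882]
tool_rot: [0.664, 0.747, 0.001, 0.001]
ft_force: [-1.2, 1.6, 4.5]
grip_width: 0.0573
grip_force: 60.0
```

```bash
m
```

```text
M [ 0.11705689  0.34278128 -0.12039518] 0.16653848903191665
```

```bash
m(){ python3 -c "
from rig import robot, optics
o=robot.get_obs();print('M',o['moment'],o['q'][5])"; }
```

{"api": "step_hand", "payload": {
  "plan": [
    [[0,0,-0.0001],-0.06],
    [[0,0,-0.0001],-0.06],
    [[0,0,-0.0001],-0.06],
    [[0,0,-0.0001],-0.06],
    [[0,0,-0.0001],-0.06]
  ]
}}

```text
time: 7.1
position: [0.5006, 0.2617, 0.0883]
tool_rot: [0.545, 0.838, 0.001, 0.001]
ft_force: [-1.4, 1.2, 4.5]
grip_width: 0.0576
grip_force: 60.0
```

```bash
m
```

```text
M [ 0.03882682  0.27107678 -0.07189002] -0.1337080608284255
```

{"api": "step_hand", "payload": {
  "plan": [
    [[0,0,0],-0.06],
    [[0,0,0],-0.06],
    [[0,0,0],-0.06]
  ]
}}

```text
time: 7.35
position: [0.5006, 0.2615, 0.0883]
tool_rot: [0.467, 0.884, 0.001, 0.001]
ft_force: [-1.3, -0.8, 3.8]
grip_width: 0.0576
grip_force: 60.0
```

```bash
m
```

```text
M [-0.11908591  0.22207505 -0.08756731] -0.31374296628485626
```

{"api": "step_hand", "payload": {
  "plan": [
    [[0,0,0],-0.06],
    [[0,0,0],-0.06]
  ]
}}

```text
time: 7.52
position: [0.5004, 0.2616, 0.0883]
tool_rot: [0.414, 0.91, 0.001, 0.001]
ft_force: [-1.9, 0.3, 3.6]
grip_width: 0.0574
grip_force: 60.0
```

```bash
m; python3 - <<'E'
from rig import robot, optics
import cv2,pickle,numpy as np
C={n:optics.camera(n) for n in ["scene","side"]};pickle.dump(C,open('c2.pkl','wb'))
a=C['scene']['img'][120:215,160:260];b=C['side']['img'][180:330,155:265]
o=np.zeros((600,800,3),np.uint8);o[:380,:400]=cv2.resize(a,(400,380),interpolation=cv2.INTER_CUBIC);o[:545,400:]=cv2.resize(b,(400,545),interpolation=cv2.INTER_CUBIC)
cv2.imwrite('pics/c2.png',o[...,::-1])
E
```

```text
M [ 0.04773152  0.27156024 -0.11760786] -0.4337042320805498
```

View pics/c2.png

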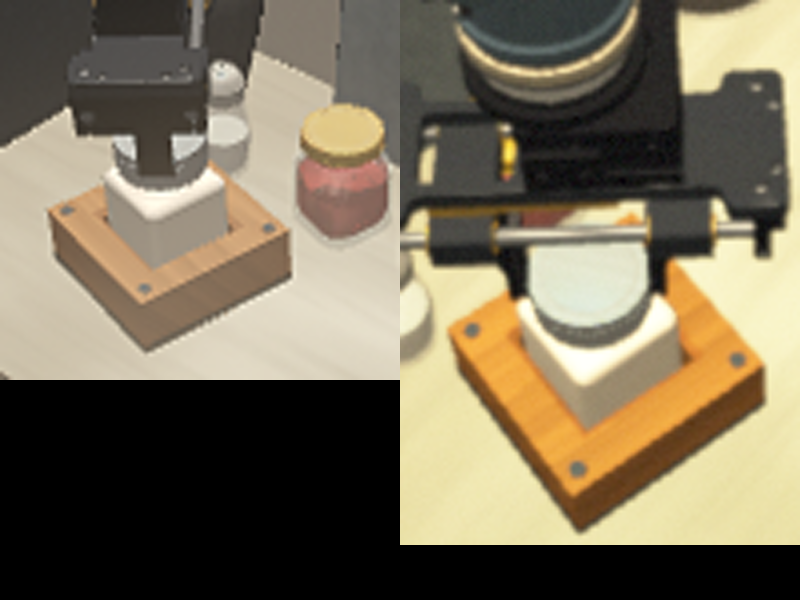

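The jar is fully down in the recess, body low in the block and parallel to it, with the cap between the fingers. So far I have turned 63°. I'll finish to 72° and then try a gentle lift.

{"api": "step_hand", "payload": {
  "plan": [
    [[0,0,0],-0.055],
    [[0,0,0],-0.055],
    [[0,0,0],-0.047],
    [[0,0,0],0]
  ]
}}

```text
time: 7.95
position: [0.5004, 0.2616, 0.0882]
tool_rot: [0.342, 0.94, 0.001, 0.001]
ft_force: [-2.0, -0.0, 6.9]
grip_width: 0.0573
grip_force: 60.0
```

{"api": "step_hand", "payload": {
  "plan": [
    [[0,0,-0.0015],0],
    [[0,0,-0.0015],0],
    [[0,0,0],0]
  ]
}}

```text
time: 8.2
position: [0.5002, 0.2615, 0.0901]
tool_rot: [0.343, 0.939, 0.0, 0.0]
ft_force: [-1.2, 0.3, -1.5]
grip_width: 0.0582
grip_force: 60.0
```

```bash
python3 -c "
from rig import robot, optics
o=robot.get_obs();print('M',o['moment'],o['q'])"
```

```text
M [ 0.08167461 -0.07377675 -0.05045986] [ 2.83815511e-01  5.98222734e-01  1.68492471e+00 -2.36596024e-04
  8.57377760e-01 -5.87200658e-01]
```

The cap's weight alone (about 1.2 N) is on the wrist, so the thread has let go.

{"api": "step_hand", "payload": {
  "plan": [
    [[0,0,-0.002],0],
    [[0,0,-0.003],0],
    [[0,0,-0.003],0],
    [[0,0,0],0]
  ]
}}

```text
time: 8.53
position: [0.5002, 0.2616, 0.0986]
tool_rot: [0.342, 0.94, 0.0, 0.001]
ft_force: [-0.2, -0.2, -0.9]
grip_width: 0.0578
grip_force: 60.0
```

{"api": "step_hand", "payload": {
  "plan": [
    [[0,0,-0.003],0],
    [[0,0,-0.003],0],
    [[0,0,-0.0032],0],
    [[0,0,0],0],
    [[0,0,0],0],
    [[0,0,0],0],
    [[0,0,0],0],
    [[0,0,0],0],
    [[0,0,0],0]
  ]
}}

```text
time: 9.28
position: [0.4995, 0.2614, 0.107]
tool_rot: [0.342, 0.94, -0.0, -0.0]
ft_force: [-0.6, -0.9, -1.2]
grip_width: 0.0578
grip_force: 60.0
```

```bash
python3 - <<'E'
from rig import robot, optics
import cv2,numpy as np
C={n:optics.camera(n) for n in ["scene","side"]}
a=C['scene']['img'][120:215,160:260];b=C['side']['img'][180:330,155:265]
o=np.zeros((600,800,3),np.uint8);o[:380,:400]=cv2.resize(a,(400,380),interpolation=cv2.INTER_CUBIC);o[:545,400:]=cv2.resize(b,(400,545),interpolation=cv2.INTER_CUBIC)
cv2.imwrite('pics/c3.png',o[...,::-1])
E
```

```text
(no output)
```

View pics/c3.png

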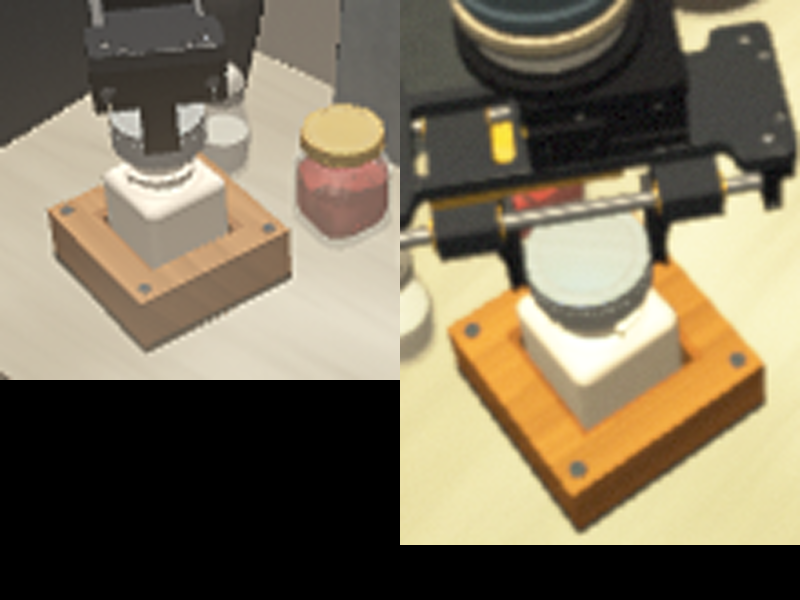

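The cap is held level about 2 cm up (scene panel, about (158,130)), with the neck showing below it at (160,178). The jar is still seated, so I'll hand in.

```bash
python3 -c "
from rig import robot, optics
print(robot.hand_in())"
```

```text
the job is handed in; nothing more can be done
None
```

The job is handed in at about 9.5 s on the robot's clock: the jar is seated in the block, and the cap was unscrewed about 72° counter-clockwise and is held level about 2 cm above its closed position.

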